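# Stand the tube holder on the stirrer so that it does not rock

## Task

Set the tall aluminium tube stand (the one with three small holes and a toe under the end of its arm) astride the front edge of the low stirrer plate, square to that edge: its foot on the bench, its toe inside the middle one of the three rings. Put it down without dropping it and let go, then press down with the fingertips on the end of the arm, above the toe, to feel that it does not rock, and leave it standing there. Leave the low stand where it is.

Things in the scene. Friction and masses are not known exactly. Their poses are not given: they have to be found in the camera images.
- stand_mid (a point): Tall tube stand, one loose aluminium casting (0.4 kg) standing on the bench. Foot: a pillar 42 x 42 mm, 72 mm tall, gripped by its flat sides across y. This point: on the pillar's axis, half-way up (36 mm). z up, x along the arm, which is 36 mm wide, 10 mm thick, level with the pillar's top, has three 11 mm holes and ends 93 mm from the axis. It stands alone, but a press on the arm tips it.
- stand_toe (a point): Middle of the lower end of the tall stand's toe, a 10 x 30 mm block hanging 26 mm below the end of its arm. 88 mm from the pillar's axis along x and 36 mm above the underside of the foot, just the height of the stirrer plate; the arm's flat top face is 36 mm above this point. Same axes as stand_mid.
- ring (a point): Centre of the middle one of three rings (44 mm across, 56 mm apart) printed in a row on the flat top of the stirrer plate, a fixed white box 150 x 180 mm, 36 mm high. The point lies on its top face, 36 mm above the bench. x points into the plate, square to its front edge (the long edge on the robot's side, 45 mm from this point); y along the row; z up.
- low_stand_mid (a point): Low tube stand, to be left alone: a loose aluminium piece with a pillar 42 x 42 mm and only 44 mm tall; its arm (34 mm wide, ending 73 mm from the pillar's axis) has one 18 mm hole and no toe. This point is on the pillar's axis, 22 mm above the bench; x points along its arm.
Not all that is in view belongs to the job. What is shaped like the part that bears stand_mid but orange or yellow is not meant. What is shaped like the part that bears ring but brown or purple is not meant.

How it is judged:
On the way, in this order (a step that is already met when the one before it is completed fails the run):
1. the tall stand is set down level astride the plate's front edge, toe in the middle ring, square to the edge, and let go (horizontal distance between stand_toe and ring below 0.02 m and angle between the x axis of stand_mid and the x axis of ring, either way round below 0.26 rad and angle between stand_mid's own z axis and vertical below 0.07 rad and height (world z) of stand_mid below 0.041 m and x of stand_mid in the frame of ring below -0.06 m and contact force between the fingers and stand below 0.1 N), for 0.2 s.
2. the end of the arm is pressed down from above with the fingertips (over 2 N) and the stand stays level, its toe bearing on the plate (contact force between the fingers and stand above 2 N and contact force between stand and stirrer above 1 N and x of the grasp point in the frame of stand_mid above 0.06 m and z of the grasp point in the frame of stand_mid above 0.036 m and angle between stand_mid's own z axis and vertical below 0.07 rad), for 0.1 s.
At the end, for the whole second after the job is handed in: The tall stand is released, at rest and level within 4 degrees, foot on the bench, toe within 20 mm of the middle ring's centre, arm within 15 degrees of square to the plate's front edge; it was let go and then pressed on the arm's end without tipping (horizontal distance between stand_toe and ring below 0.02 m and angle between the x axis of stand_mid and the x axis of ring, either way round below 0.26 rad and angle between stand_mid's own z axis and vertical below 0.07 rad and height (world z) of stand_mid below 0.041 m and x of stand_mid in the frame of ring below -0.06 m and linear speed of stand below 0.02 m/s); the robot touches nothing.
It fails at once if the low stand is moved by more than 20 mm (distance of low_stand_mid from where it was at the start of the episode above 0.02 m).
It fails at once if the tall stand is dropped (falls freely by more than about 10 mm) (contact force between the fingers and stand below 0.1 N and linear speed of stand above 0.45 m/s).
It also fails if it takes over 40 s, if anything falls off the work surface, if the arm or the gripper's body presses on something with over 40 N, if the wrist force passes 120 N, or if a joint passes its speed limit or range.

## Robot

A 7-joint arm with a two-finger parallel gripper is mounted at the origin on the work surface. World frame = base frame: x ahead of the robot, y to its left, z up, the work surface at z = 0. Lengths are in m, angles in rad, forces in N, time in s.
With the tool pointing down it reaches from about 0.425 to 0.875 m from the base axis. Payload 9.9 kg.
Tool frame: the origin (TCP) lies midway between the tips of the shut fingers; the grasp point (between the pads) lies 19 mm behind it; z points along the fingers, y is the line along which they close (so a half turn about z gives the same grasp; the last joint's range is limited). The gripper opens to 85 mm and grips with 20 to 120 N. Pads are 22 mm wide; open, the fingers measure 114 mm over their backs; the gripper's body (76 mm by 85 mm) begins 54 mm behind the grasp point. The pads swing forward as they close: fully open they stand 13 mm farther back than shut.
Start: joints at [-1.259, 0.576, 0.025, 1.437, -0.015, 1.129, -0.057], TCP at [0.26, 0.623, 0.206] pointing down, gripper open.
Joint ranges: [-2.76, 2.76], [-0.34, 2.15], [-1.52, 1.57], [0.19, 2.46], [-1.09, 4.23], [0.17, 1.99], [-2.82, 2.82]. Speed limits (rad/s): [2.22, 2.22, 3.01, 3.01, 3.14, 3.14, 3.14].

## Interface

Orientations are given as a unit quaternion [x, y, z, w].
In Python, from bench import telemetry, imaging, workorder gives the robot as it stands.
- The arm moves only by the shell command python3 -m jog 'ROWS' [FORCE]. ROWS is JSON, a list of rows, each an object of numbers: "ax", "ay", "az": the turn, a rotation vector about the tool's x, y, z in rad; "tx", "ty", "tz": the shift along the tool's x, y, z in mm; "grip": the finger opening in mm, from 0 to 85.4. In form: [{"ax": .., "ay": .., "az": .., "tx": .., "ty": .., "tz": .., "grip": ..}, ...]. A call has 1 to 5 rows; each row shifts and turns the commanded pose from where the row before left it, along the tool's axes as they then stand; what a row does not reach is not made up. A row lasts 1/10 s, in which the tool goes at most 50 mm and 8.59 degrees, less where a joint would pass 70% of its speed; a pose out of reach is approached as far as the arm can. A call is refused whole if a number of a shift passes 50 or a number of a turn 0.15, either way. A call with a gripper value outside its range is refused whole. The fingers move at their own pace and stop on an object; FORCE is the grip in N (left out, the last holds). Time passes only in rows, so rows that do not move let the fingers close. It gives the time, the measured TCP pose, the force, the opening and the grip force at its end, in the units of the state.
- telemetry.get_state(): the state, without advancing time (a new reading comes with each control period).
- imaging.get_image(name): name is "scene" or "top"; returns the picture (384x512x3 uint8, blue, green, red); there is no depth.
- imaging.camera_info(name): a dict with "fx", "fy", "cx", "cy" (pixels), "dist_coeffs" ([k1, k2, p1, p2, k3] as OpenCV has them; the pictures are not rectified), "world_from_camera" (4x4, takes a point from camera to world coordinates). Camera axes: x right, y down, z forward; pixel columns grow to the right and rows downward; lengths in m; the calibration is good to about 2 mm. A picture is of the moment at which its call begins. camera_info takes no time and is no camera call.
- workorder.sign_off(): hands the job in; it is judged then, once.
Trained networks look in the newest picture that a camera, given by its name, has taken for a name from the list of things; names that differ only in an ending like _2 or _b are one class to them, and where a whole thing is asked for, a point or a joint stands for the part that bears it (a point fixed in the world has none). Each returns a list of dicts, best first, with "confidence" (0 to 1); they miss things now and then, are a little off and sometimes report something else, mostly with a low value. They report only what shows in the picture. A call takes as long as a camera call. They do not tell look-alikes from the thing itself.
- imaging.spot_in(camera, label): "centre" ([x, y, z] in m, in world coordinates, good to about 4 mm: the middle of the surface that is visible of it).
The state is a dict: "t": time; "joint_pos": joint angles; "dq": joint speeds; "tau": joint torques, N m; "ee_pos": TCP position; "ee_rot": TCP orientation; "wrist_force": force on the tool from outside, world axes, zero at the start; "wrist_torque": the same for the moment, N m; "grip_width": finger opening in m; "grip_force": force on a finger pad.
Only numpy, scipy, OpenCV 4.12 (cv2) and the standard library are available. Lean on these libraries where they do the work, as an engineer would, in place of code of your own. Each camera call takes 0.05 s, during which the arm holds its last target. There are 200 camera calls.

## Working session

There is one attempt and no reset: what is moved stays moved. The work goes in short steps, Python scripts to look and compute and a shell command to move; the robot and the scene stay as the last step left them, time stands still between calls to the robot, and variables do not carry over. Pictures are saved under pics/ and viewed, at most 10 in all, crops included, and the job is handed in when it is done.

```bash
mkdir -p pics; ls
python3 - <<'E'
from bench import telemetry, imaging
import cv2,numpy as np
a=imaging.get_image("top");cv2.imwrite("pics/top0.png",a)
b=imaging.get_image("scene");cv2.imwrite("pics/scene0.png",b)
for c in("top","scene"):
  print(imaging.camera_info(c))
  for l in("stand_mid","stand_toe","ring","low_stand_mid"):
    print(c,l,[(np.round(d["centre"],3).tolist(),round(d["confidence"],2)) for d in imaging.spot_in(c,l)])
s=telemetry.get_state();print(s)
E
```

```text
pics
{'fx': 374.4186486547095, 'fy': 374.4186486547095, 'cx': 257.21833006942455, 'cy': 189.83503697914784, 'dist_coeffs': array([-0.04428382,  0.        ,  0.        ,  0.        ,  0.        ]), 'world_from_camera': array([[ 0.02166562, -0.99668765,  0.07838579,  0.39828481],
       [-0.99972621, -0.02229117, -0.00711415, -0.02802269],
       [ 0.00883789, -0.07821019, -0.99689772,  1.10015582],
       [ 0.        ,  0.        ,  0.        ,  1.        ]])}
top stand_mid [([0.478, -0.396, 0.073], 0.96), ([0.419, -0.239, 0.073], 0.88), ([0.556, -0.238, 0.07], 0.85)]
top stand_toe [([0.557, -0.237, 0.07], 0.78), ([0.477, -0.394, 0.074], 0.72), ([0.416, -0.232, 0.07], 0.62)]
top ring [([0.297, 0.324, 0.034], 0.93), ([0.651, 0.037, 0.036], 0.84), ([0.366, 0.036, 0.033], 0.83)]
top low_stand_mid [([0.526, 0.29, 0.044], 0.75)]
{'fx': 357.5592369584891, 'fy': 357.5592369584891, 'cx': 257.57688150288794, 'cy': 191.1500586464687, 'dist_coeffs': array([0.01224832, 0.        , 0.        , 0.        , 0.        ]), 'world_from_camera': array([[ 0.81634735,  0.38917416, -0.42675576,  0.8687375 
[... 573 characters left out ...]
879859,  0.57574056,  0.02490704,  1.43715656, -0.0150011 ,
        1.12902794, -0.05649595]), 'dq': array([-6.36325666e-04, -7.30367302e-04,  4.99648272e-04,  1.13241891e-03,
       -6.85139322e-05, -1.36785842e-03, -1.10977580e-03]), 'tau': array([-2.30302219e-03, -7.64865589e+01,  2.24626914e+00, -2.86077636e+01,
        1.51799095e-02,  3.71204325e-03, -7.99138343e-05]), 'ee_pos': array([0.26022681, 0.62277623, 0.20554172]), 'ee_rot': array([ 1.96612060e-01,  9.80481357e-01, -7.28760163e-05, -1.04285248e-05]), 'wrist_force': array([ 0.20661261, -0.69827768,  0.23515135]), 'wrist_torque': array([ 0.04807672, -0.03309207,  0.0235573 ]), 'grip_force': 0.0, 'grip_width': 0.08539786670569736}
```

View pics/top0.png

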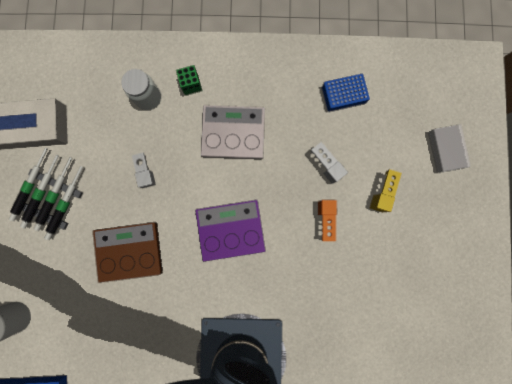

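View pics/scene0.png

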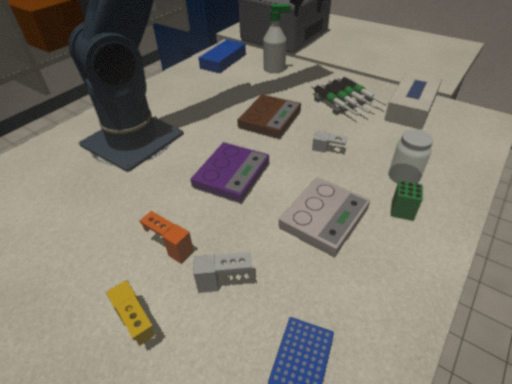

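Candidates (top view):
- **Stands:** grey (328,162), yellow (387,190), orange (327,220). The grey aluminium one with three holes fits.
- **Plates:** white (232,132), purple (230,230), brown (127,252). The white one fits.
- **Low stand:** (142,170), with one hole.

Next I'll confirm these in an enlarged crop.

```bash
cat > h.py <<'E'
import numpy as np,cv2
from bench import telemetry, imaging
def w(cam,px,z):
    c=imaging.camera_info(cam);K=np.array([[c["fx"],0,c["cx"]],[0,c["fy"],c["cy"]],[0,0,1]])
    p=cv2.undistortPoints(np.array(px,float).reshape(-1,1,2),K,c["dist_coeffs"])[:,0]
    T=c["world_from_camera"];d=np.c_[p,np.ones(len(p))]@T[:3,:3].T;o=T[:3,3]
    return o+d*((z-o[2])/d[:,2])[:,None]
E
python3 - <<'E'
import cv2
a=cv2.imread("pics/top0.png");b=cv2.imread("pics/scene0.png")
f=lambda i:cv2.resize(i,None,fx=5,fy=5,interpolation=cv2.INTER_CUBIC)
cv2.imwrite("pics/crop.png",f(a[95:195,195:355]))
cv2.imwrite("pics/crop2.png",f(b[170:290,185:345])[:600])
E
```

```text
(no output)
```

View pics/crop.png

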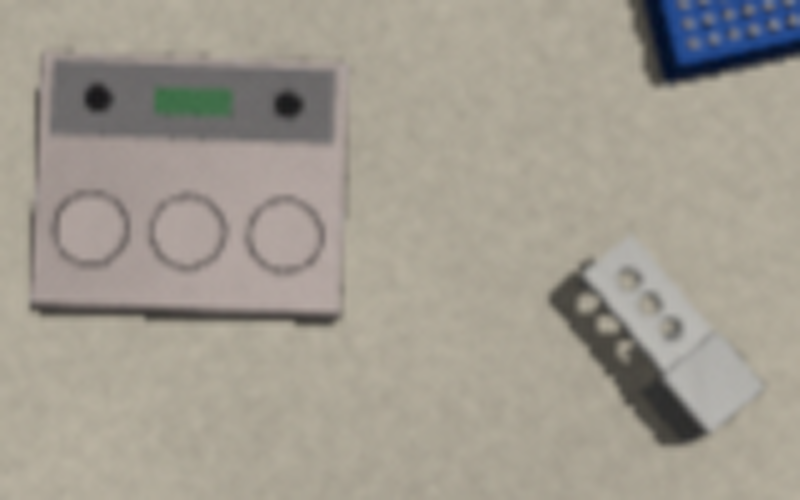

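View pics/crop2.png

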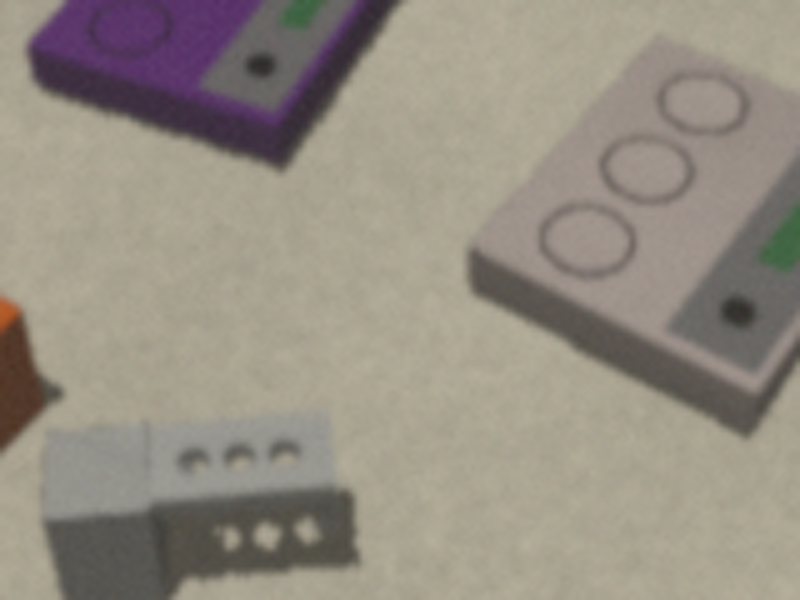

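The grey stand (pillar top at crop px (713,381), arm end at (608,250)) has three holes. The white plate's middle ring is at (188,232). Now the poses.

```bash
cat > p.py <<'E'
from h import *
t=lambda P:[((u+.5)/5-.5+195,(v+.5)/5-.5+95) for u,v in P]
s=lambda P:[((u+.5)/5-.5+185,(v+.5)/5-.5+170) for u,v in P]
def rep(n,A):print(n,np.round(A,4).tolist())
st=w("top",t([(667,375),(712,333),(764,384),(708,433),(585,265),(631,235)]),.072)
ss=w("scene",s([(45,430),(148,425),(155,512),(45,520),(330,412),(335,492)]),.072)
for n,A in(("top",st),("scene",ss)):
    c=A[:4].mean(0);e=A[4:].mean(0);d=e-c
    rep(n,c);print(np.linalg.norm(d),np.degrees(np.arctan2(d[1],d[0])))
rt=w("top",t([(90,229),(188,232),(286,235)]),.036);rs=w("scene",s([(588,240),(648,168),(703,104)]),.036)
for A in(rt,rs):
    rep("rings",A);d=A[0]-A[2];print(np.degrees(np.arctan2(-d[0],d[1])) if d[1]>0 else np.degrees(np.arctan2(d[0],-d[1])),np.linalg.norm(d))
E
python3 p.py
```

```text
top [0.537, -0.2561, 0.072]
0.0933765009924744 39.18229795770875
scene [0.5412, -0.2584, 0.072]
0.09158268305598452 40.20253610529489
rings [[0.622, 0.096, 0.036], [0.6215, 0.0395, 0.036], [0.621, -0.017, 0.036]]
-0.4763064981600116 0.1130236323398251
rings [[0.6238, -0.0174, 0.036], [0.6242, 0.039, 0.036], [0.6253, 0.0934, 0.036]]
-0.7895445271082632 0.11081138583025811
```

```bash
r='{"az":0.1466}'; python3 -m jog '[{"az":0.1466},{"az":0.1466},{"az":0.1466},{"az":0.1466},{"az":0.1466}]' >/dev/null
python3 -m jog '[{"az":0.1466},{"az":0.1466},{"az":0.1466},{"az":0.1466},{"az":0.1466}]' >/dev/null
python3 -m jog '[{"az":0.1466},{"az":0.1466},{"az":0.1466},{"az":0.1466},{}]'
```

```text
schema error: expected keys ax, ay, az, tx, ty, tz, grip
schema error: expected keys ax, ay, az, tx, ty, tz, grip
schema error: expected keys ax, ay, az, tx, ty, tz, grip
```

```bash
python3 -m jog '[{"ax":0,"ay":0,"az":0.1466,"tx":0,"ty":0,"tz":0,"grip":85},{"ax":0,"ay":0,"az":0.1466,"tx":0,"ty":0,"tz":0,"grip":85},{"ax":0,"ay":0,"az":0.1466,"tx":0,"ty":0,"tz":0,"grip":85},{"ax":0,"ay":0,"az":0.1466,"tx":0,"ty":0,"tz":0,"grip":85},{"ax":0,"ay":0,"az":0.1466,"tx":0,"ty":0,"tz":0,"grip":85}]'
python3 -m jog '[{"ax":0,"ay":0,"az":0.1466,"tx":0,"ty":0,"tz":0,"grip":85},{"ax":0,"ay":0,"az":0.1466,"tx":0,"ty":0,"tz":0,"grip":85},{"ax":0,"ay":0,"az":0.1466,"tx":0,"ty":0,"tz":0,"grip":85},{"ax":0,"ay":0,"az":0.1466,"tx":0,"ty":0,"tz":0,"grip":85},{"ax":0,"ay":0,"az":0.1466,"tx":0,"ty":0,"tz":0,"grip":85}]'
python3 -m jog '[{"ax":0,"ay":0,"az":0.1466,"tx":0,"ty":0,"tz":0,"grip":85},{"ax":0,"ay":0,"az":0.1466,"tx":0,"ty":0,"tz":0,"grip":85},{"ax":0,"ay":0,"az":0.1466,"tx":0,"ty":0,"tz":0,"grip":85},{"ax":0,"ay":0,"az":0.1466,"tx":0,"ty":0,"tz":0,"grip":85},{"ax":0,"ay":0,"az":0,"tx":0,"ty":0,"tz":0,"grip":85}]'
```

```text
t: 1.0
ee_pos: [0.2602, 0.6228, 0.2057]
ee_rot: [0.537, 0.843, 0.0, -0.0]
wrist_force: [0.1, -0.3, -0.5]
grip_width: 0.0853
grip_force: 0.0
t: 1.5
ee_pos: [0.2601, 0.6229, 0.2057]
ee_rot: [0.804, 0.595, 0.0, -0.0]
wrist_force: [0.9, -0.6, -0.4]
grip_width: 0.0848
grip_force: 0.0
t: 2.0
ee_pos: [0.2599, 0.623, 0.2054]
ee_rot: [0.941, 0.339, 0.0, 0.0]
wrist_force: [0.8, 0.3, -0.2]
grip_width: 0.085
grip_force: 0.0
```

```bash
python3 -m jog '[{"ax":0,"ay":0,"az":0,"tx":-17.4,"ty":42.75,"tz":0,"grip":85},{"ax":0,"ay":0,"az":0,"tx":-17.4,"ty":42.75,"tz":0,"grip":85},{"ax":0,"ay":0,"az":0,"tx":-17.4,"ty":42.75,"tz":0,"grip":85},{"ax":0,"ay":0,"az":0,"tx":-17.4,"ty":42.75,"tz":0,"grip":85},{"ax":0,"ay":0,"az":0,"tx":-17.4,"ty":42.75,"tz":0,"grip":85}]'
python3 -m jog '[{"ax":0,"ay":0,"az":0,"tx":-17.4,"ty":42.75,"tz":0,"grip":85},{"ax":0,"ay":0,"az":0,"tx":-17.4,"ty":42.75,"tz":0,"grip":85},{"ax":0,"ay":0,"az":0,"tx":-17.4,"ty":42.75,"tz":0,"grip":85},{"ax":0,"ay":0,"az":0,"tx":-17.4,"ty":42.75,"tz":0,"grip":85},{"ax":0,"ay":0,"az":0,"tx":-17.4,"ty":42.75,"tz":0,"grip":85}]'
```

```text
t: 2.5
ee_pos: [0.3303, 0.4011, 0.2058]
ee_rot: [0.94, 0.342, 0.0, -0.0]
wrist_force: [0.8, 0.3, 0.5]
grip_width: 0.0851
grip_force: 0.0
t: 3.0
ee_pos: [0.4001, 0.1812, 0.206]
ee_rot: [0.94, 0.342, 0.001, -0.0]
wrist_force: [1.1, 0.7, 0.1]
grip_width: 0.0849
grip_force: 0.0
```

```bash
python3 -m jog '[{"ax":0,"ay":0,"az":0,"tx":-17.4,"ty":42.75,"tz":0,"grip":85},{"ax":0,"ay":0,"az":0,"tx":-17.4,"ty":42.75,"tz":0,"grip":85},{"ax":0,"ay":0,"az":0,"tx":-17.4,"ty":42.75,"tz":0,"grip":85},{"ax":0,"ay":0,"az":0,"tx":-17.4,"ty":42.75,"tz":0,"grip":85},{"ax":0,"ay":0,"az":0,"tx":-17.4,"ty":42.75,"tz":0,"grip":85}]'
python3 -m jog '[{"ax":0,"ay":0,"az":0,"tx":-17.4,"ty":42.75,"tz":0,"grip":85},{"ax":0,"ay":0,"az":0,"tx":-17.4,"ty":42.75,"tz":0,"grip":85},{"ax":0,"ay":0,"az":0,"tx":-17.4,"ty":42.75,"tz":0,"grip":85},{"ax":0,"ay":0,"az":0,"tx":-17.4,"ty":42.75,"tz":0,"grip":85},{"ax":0,"ay":0,"az":0,"tx":-17.4,"ty":42.75,"tz":0,"grip":85}]'
python3 -m jog '[{"ax":0,"ay":0,"az":0,"tx":0,"ty":0,"tz":0,"grip":85},{"ax":0,"ay":0,"az":0,"tx":0,"ty":0,"tz":0,"grip":85}]'
```

```text
t: 3.5
ee_pos: [0.4698, -0.0389, 0.2059]
ee_rot: [0.94, 0.342, 0.0, 0.0]
wrist_force: [0.7, 0.3, -0.3]
grip_width: 0.0848
grip_force: 0.0
t: 4.0
ee_pos: [0.5395, -0.259, 0.2057]
ee_rot: [0.94, 0.342, 0.0, -0.0]
wrist_force: [0.7, 1.5, 0.5]
grip_width: 0.0852
grip_force: 0.0
t: 4.2
ee_pos: [0.5386, -0.2586, 0.2053]
ee_rot: [0.94, 0.34, -0.0, 0.0]
wrist_force: [0.5, 0.8, -0.4]
grip_width: 0.0848
grip_force: 0.0
```

```bash
python3 -m jog '[{"ax":0,"ay":0,"az":0,"tx":0.5,"ty":-1,"tz":25,"grip":85},{"ax":0,"ay":0,"az":0,"tx":0,"ty":0,"tz":30,"grip":85},{"ax":0,"ay":0,"az":0,"tx":0,"ty":0,"tz":30,"grip":85},{"ax":0,"ay":0,"az":0,"tx":0,"ty":0,"tz":22,"grip":85},{"ax":0,"ay":0,"az":0,"tx":0,"ty":0,"tz":0,"grip":85}]'
python3 - <<'E'
from h import *
b=imaging.get_image("scene");cv2.imwrite("pics/s1.png",cv2.resize(b[150:300,130:330],None,fx=4,fy=4,interpolation=cv2.INTER_CUBIC))
E
```

```text
t: 4.7
ee_pos: [0.5375, -0.2531, 0.0961]
ee_rot: [0.94, 0.342, -0.002, -0.002]
wrist_force: [-0.5, 0.1, -0.2]
grip_width: 0.0851
grip_force: 0.0
```

View pics/s1.png

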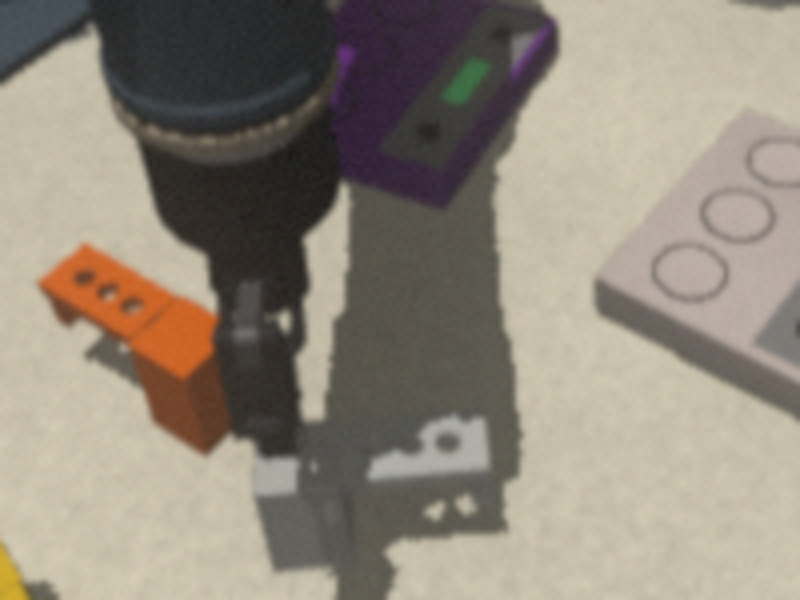

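The picture shows the gripper over the pillar, with the near finger at (255,370) and the orange stand's pillar at (185,370) behind it. I'll check the clearance to the orange one and the settled TCP.

Run:
```python
from h import *
s=telemetry.get_state();print(s["ee_pos"],s["ee_rot"])
# orange pillar corners in top
im=cv2.imread("pics/top0.png");m=((im[...,2]>150)&(im[...,0]<90)&(im[...,1]<130)).astype(np.uint8);m[:,:300]=0;m[:,360:]=0
c=max(cv2.findContours(m,0,2)[0],key=cv2.contourArea);b=cv2.boxPoints(cv2.minAreaRect(c));print(b)
print(w("top",b,.072).round(3))
p=np.array([.5385,-.257]);y=np.array([-.639,.769]);x=np.array([.769,.639])
for o in w("top",b,.072)[:,:2]: print("orange corner in stand frame",((o-p)@x).round(3),((o-p)@y).round(3))
```

```text
[ 0.53838309 -0.25413003  0.09798757] [ 9.39881985e-01  3.41496828e-01 -6.99990148e-04 -1.13172001e-03]
[[323. 200.]
 [336. 200.]
 [336. 240.]
 [323. 240.]]
[[ 0.455 -0.217  0.072]
 [ 0.456 -0.253  0.072]
 [ 0.346 -0.254  0.072]
 [ 0.346 -0.218  0.072]]
orange corner in stand frame -0.039 0.084
orange corner in stand frame -0.061 0.056
orange corner in stand frame -0.146 0.125
orange corner in stand frame -0.124 0.153
```

```bash
python3 -m jog '[{"ax":0,"ay":0,"az":0,"tx":-1.5,"ty":2,"tz":20,"grip":85},{"ax":0,"ay":0,"az":0,"tx":0,"ty":0,"tz":25,"grip":85},{"ax":0,"ay":0,"az":0,"tx":0,"ty":0,"tz":24,"grip":85},{"ax":0,"ay":0,"az":0,"tx":0,"ty":0,"tz":0,"grip":85},{"ax":0,"ay":0,"az":0,"tx":0,"ty":0,"tz":0,"grip":85}]'
```

```text
t: 5.25
ee_pos: [0.5397, -0.2585, 0.0311]
ee_rot: [0.94, 0.34, 0.0, 0.0]
wrist_force: [-0.5, -1.7, -0.6]
grip_width: 0.0852
grip_force: 0.0
```

```bash
python3 -m jog '[{"ax":0,"ay":0,"az":0,"tx":0,"ty":0,"tz":0,"grip":30},{"ax":0,"ay":0,"az":0,"tx":0,"ty":0,"tz":0,"grip":30},{"ax":0,"ay":0,"az":0,"tx":0,"ty":0,"tz":0,"grip":30},{"ax":0,"ay":0,"az":0,"tx":0,"ty":0,"tz":0,"grip":30},{"ax":0,"ay":0,"az":0,"tx":0,"ty":0,"tz":0,"grip":30}]' 80;python3 -m jog '[{"ax":0,"ay":0,"az":0,"tx":0,"ty":0,"tz":0,"grip":30},{"ax":0,"ay":0,"az":0,"tx":0,"ty":0,"tz":0,"grip":30},{"ax":0,"ay":0,"az":0,"tx":0,"ty":0,"tz":0,"grip":30},{"ax":0,"ay":0,"az":0,"tx":0,"ty":0,"tz":0,"grip":30},{"ax":0,"ay":0,"az":0,"tx":0,"ty":0,"tz":0,"grip":30}]'
```

```text
t: 5.75
ee_pos: [0.5393, -0.2586, 0.031]
ee_rot: [0.94, 0.34, 0.001, 0.0]
wrist_force: [-1.9, 3.6, 10.3]
grip_width: 0.0401
grip_force: 80.1
t: 6.25
ee_pos: [0.5393, -0.2586, 0.0309]
ee_rot: [0.94, 0.34, 0.001, 0.0]
wrist_force: [-2.9, 2.3, 12.2]
grip_width: 0.0399
grip_force: 80.1
```

```bash
python3 -m jog '[{"ax":0,"ay":0,"az":0,"tx":0,"ty":0,"tz":-10,"grip":30},{"ax":0,"ay":0,"az":0,"tx":0,"ty":0,"tz":-20,"grip":30},{"ax":0,"ay":0,"az":0,"tx":0,"ty":0,"tz":-25,"grip":30},{"ax":0,"ay":0,"az":0,"tx":0,"ty":0,"tz":-20,"grip":30},{"ax":0,"ay":0,"az":0,"tx":0,"ty":0,"tz":-5,"grip":30}]'
python3 - <<'E'
from h import *
b=imaging.get_image("scene");cv2.imwrite("pics/s2.png",cv2.resize(b[130:300,130:330],None,fx=3.5,fy=3.5,interpolation=cv2.INTER_CUBIC))
print(telemetry.get_state()["wrist_torque"],telemetry.get_state()["wrist_force"])
E
```

```text
t: 6.75
ee_pos: [0.5397, -0.2594, 0.112]
ee_rot: [0.941, 0.34, 0.001, 0.001]
wrist_force: [-0.2, -1.2, -2.8]
grip_width: 0.0402
grip_force: 81.9
[-0.04261953  0.0361462  -0.05039483] [ 0.6549251  -0.32660943 -3.59052316]
```

View pics/s2.png

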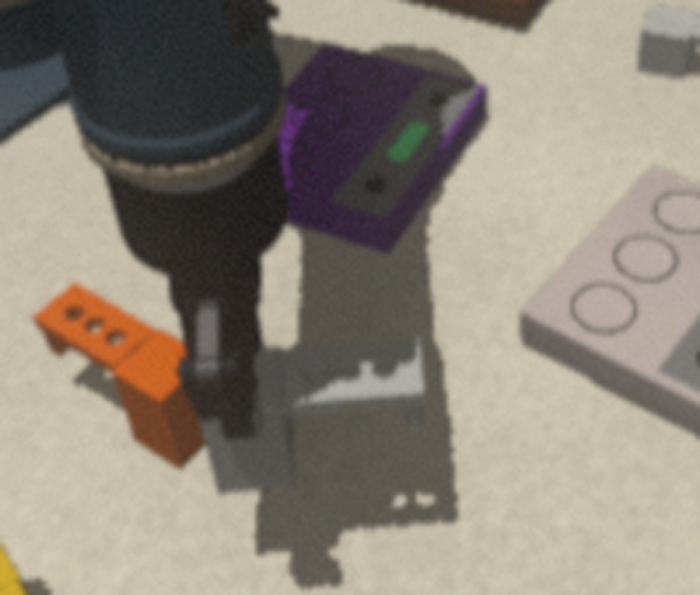

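Stand is held level, foot clear of the bench. Now square it up and carry it over.

```bash
python3 -m jog '[{"ax":0,"ay":0,"az":0.1404,"tx":0,"ty":0,"tz":0,"grip":30},{"ax":0,"ay":0,"az":0.1404,"tx":0,"ty":0,"tz":0,"grip":30},{"ax":0,"ay":0,"az":0.1404,"tx":0,"ty":0,"tz":0,"grip":30},{"ax":0,"ay":0,"az":0.1404,"tx":0,"ty":0,"tz":0,"grip":30},{"ax":0,"ay":0,"az":0.1404,"tx":0,"ty":0,"tz":0,"grip":30}]'
python3 -m jog '[{"ax":0,"ay":0,"az":0,"tx":-1,"ty":-30,"tz":0,"grip":30},{"ax":0,"ay":0,"az":0,"tx":-1,"ty":-30,"tz":0,"grip":30},{"ax":0,"ay":0,"az":0,"tx":-1,"ty":-30,"tz":0,"grip":30},{"ax":0,"ay":0,"az":0,"tx":-1,"ty":-30,"tz":0,"grip":30},{"ax":0,"ay":0,"az":0,"tx":-1,"ty":-30,"tz":0,"grip":30}]'
python3 -m jog '[{"ax":0,"ay":0,"az":0,"tx":-1,"ty":-30,"tz":0,"grip":30},{"ax":0,"ay":0,"az":0,"tx":-1,"ty":-30,"tz":0,"grip":30},{"ax":0,"ay":0,"az":0,"tx":0,"ty":-30,"tz":0,"grip":30},{"ax":0,"ay":0,"az":0,"tx":0,"ty":-30,"tz":0,"grip":30},{"ax":0,"ay":0,"az":0,"tx":0,"ty":-29,"tz":0,"grip":30}]'
python3 -m jog '[{"ax":0,"ay":0,"az":0,"tx":0,"ty":0,"tz":0,"grip":30},{"ax":0,"ay":0,"az":0,"tx":0,"ty":0,"tz":0,"grip":30},{"ax":0,"ay":0,"az":0,"tx":0,"ty":0,"tz":0,"grip":30}]'
python3 - <<'E'
from h import *
b=imaging.get_image("scene");cv2.imwrite("pics/s3.png",cv2.resize(b[90:260,210:410],None,fx=3.5,fy=3.5,interpolation=cv2.INTER_CUBIC))
s=telemetry.get_state();print(s["ee_pos"],s["ee_rot"])
E
```

```text
t: 7.3
ee_pos: [0.5383, -0.2581, 0.1084]
ee_rot: [1.0, -0.007, -0.001, -0.0]
wrist_force: [0.0, 0.5, -3.2]
grip_width: 0.04
grip_force: 81.9
t: 7.8
ee_pos: [0.5344, -0.1071, 0.1085]
ee_rot: [1.0, -0.004, -0.001, -0.0]
wrist_force: [0.6, -0.0, -3.4]
grip_width: 0.0402
grip_force: 82.1
t: 8.3
ee_pos: [0.5337, 0.042, 0.1086]
ee_rot: [1.0, -0.004, -0.001, 0.0]
wrist_force: [0.2, -1.5, -3.4]
grip_width: 0.0398
grip_force: 82.1
t: 8.6
ee_pos: [0.5341, 0.0395, 0.1092]
ee_rot: [1.0, -0.005, -0.0, 0.0]
wrist_force: [-0.2, -0.5, -3.4]
grip_width: 0.0399
grip_force: 82.1
[0.5342473  0.03925679 0.1094042 ] [ 9.99986860e-01 -5.11207351e-03 -1.82747772e-04  3.35170996e-04]
```

View pics/s3.png

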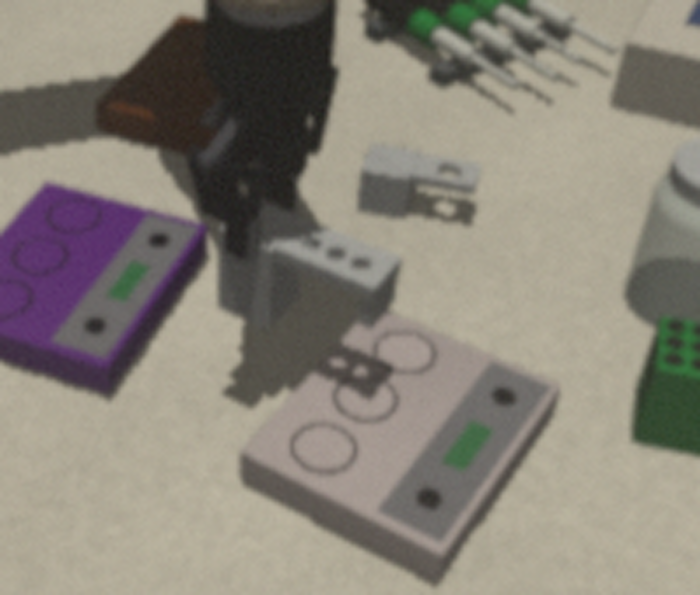

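The stand is square over the plate, with the arm end at (385,270) above the middle ring (365,400). Lowering it.

```bash
python3 -m jog '[{"ax":0,"ay":0,"az":0,"tx":0,"ty":0,"tz":15,"grip":30},{"ax":0,"ay":0,"az":0,"tx":0,"ty":0,"tz":20,"grip":30},{"ax":0,"ay":0,"az":0,"tx":0,"ty":0,"tz":20,"grip":30},{"ax":0,"ay":0,"az":0,"tx":0,"ty":0,"tz":13,"grip":30},{"ax":0,"ay":0,"az":0,"tx":0,"ty":0,"tz":0,"grip":30}]'
python3 -m jog '[{"ax":0,"ay":0,"az":0,"tx":0,"ty":0,"tz":3,"grip":30},{"ax":0,"ay":0,"az":0,"tx":0,"ty":0,"tz":2,"grip":30},{"ax":0,"ay":0,"az":0,"tx":0,"ty":0,"tz":1,"grip":30},{"ax":0,"ay":0,"az":0,"tx":0,"ty":0,"tz":0,"grip":30},{"ax":0,"ay":0,"az":0,"tx":0,"ty":0,"tz":0,"grip":30}]'
```

```text
t: 9.15
ee_pos: [0.5335, 0.0397, 0.0403]
ee_rot: [1.0, -0.005, -0.001, 0.0]
wrist_force: [-0.4, -0.3, -3.6]
grip_width: 0.0399
grip_force: 82.0
t: 9.65
ee_pos: [0.5347, 0.0406, 0.0359]
ee_rot: [1.0, -0.004, 0.0, -0.0]
wrist_force: [0.1, 0.1, -3.6]
grip_width: 0.0399
grip_force: 82.1
```

```bash
python3 -m jog '[{"ax":0,"ay":0,"az":0,"tx":0,"ty":0,"tz":1,"grip":30},{"ax":0,"ay":0,"az":0,"tx":0,"ty":0,"tz":1,"grip":30},{"ax":0,"ay":0,"az":0,"tx":0,"ty":0,"tz":0,"grip":30},{"ax":0,"ay":0,"az":0,"tx":0,"ty":0,"tz":0,"grip":30}]'
python3 -m jog '[{"ax":0,"ay":0,"az":0,"tx":0,"ty":0,"tz":1,"grip":30},{"ax":0,"ay":0,"az":0,"tx":0,"ty":0,"tz":1,"grip":30},{"ax":0,"ay":0,"az":0,"tx":0,"ty":0,"tz":0,"grip":30},{"ax":0,"ay":0,"az":0,"tx":0,"ty":0,"tz":0,"grip":30}]'
```

```text
t: 10.05
ee_pos: [0.5345, 0.0405, 0.0336]
ee_rot: [1.0, -0.004, -0.0, 0.0]
wrist_force: [-0.7, -0.0, -3.6]
grip_width: 0.0401
grip_force: 82.1
t: 10.45
ee_pos: [0.5345, 0.0404, 0.0316]
ee_rot: [1.0, -0.004, -0.0, 0.0]
wrist_force: [0.0, -0.2, -2.9]
grip_width: 0.0402
grip_force: 82.1
```

```bash
python3 -m jog '[{"ax":0,"ay":0,"az":0,"tx":0,"ty":0,"tz":0.5,"grip":30},{"ax":0,"ay":0,"az":0,"tx":0,"ty":0,"tz":0.5,"grip":30},{"ax":0,"ay":0,"az":0,"tx":0,"ty":0,"tz":0,"grip":30},{"ax":0,"ay":0,"az":0,"tx":0,"ty":0,"tz":0,"grip":30}]'
```

```text
t: 10.85
ee_pos: [0.5345, 0.0405, 0.031]
ee_rot: [1.0, -0.004, 0.0, -0.0]
wrist_force: [-2.7, 0.9, 6.5]
grip_width: 0.0397
grip_force: 83.1
```

```bash
python3 -m jog '[{"ax":0,"ay":0,"az":0,"tx":0,"ty":0,"tz":0,"grip":40},{"ax":0,"ay":0,"az":0,"tx":0,"ty":0,"tz":0,"grip":50},{"ax":0,"ay":0,"az":0,"tx":0,"ty":0,"tz":0,"grip":85},{"ax":0,"ay":0,"az":0,"tx":0,"ty":0,"tz":0,"grip":85},{"ax":0,"ay":0,"az":0,"tx":0,"ty":0,"tz":0,"grip":85}]' 20
python3 -m jog '[{"ax":0,"ay":0,"az":0,"tx":0,"ty":0,"tz":0,"grip":85},{"ax":0,"ay":0,"az":0,"tx":0,"ty":0,"tz":0,"grip":85},{"ax":0,"ay":0,"az":0,"tx":0,"ty":0,"tz":0,"grip":85},{"ax":0,"ay":0,"az":0,"tx":0,"ty":0,"tz":0,"grip":85}]'
```

```text
t: 11.35
ee_pos: [0.5346, 0.0404, 0.0306]
ee_rot: [1.0, -0.004, 0.0, 0.0]
wrist_force: [-0.3, 0.5, 1.0]
grip_width: 0.085
grip_force: 0.0
t: 11.75
ee_pos: [0.5345, 0.0405, 0.0306]
ee_rot: [1.0, -0.004, -0.0, -0.0]
wrist_force: [0.2, 0.2, -0.5]
grip_width: 0.0851
grip_force: 0.0
```

```bash
python3 -m jog '[{"ax":0,"ay":0,"az":0,"tx":0,"ty":0,"tz":-15,"grip":85},{"ax":0,"ay":0,"az":0,"tx":0,"ty":0,"tz":-30,"grip":85},{"ax":0,"ay":0,"az":0,"tx":0,"ty":0,"tz":-30,"grip":85},{"ax":0,"ay":0,"az":0,"tx":0,"ty":0,"tz":-20,"grip":85},{"ax":0,"ay":0,"az":0,"tx":0,"ty":0,"tz":0,"grip":0}]'
python3 -m jog '[{"ax":0,"ay":0,"az":0,"tx":-20,"ty":0,"tz":0,"grip":0},{"ax":0,"ay":0,"az":0,"tx":-40,"ty":0,"tz":0,"grip":0},{"ax":0,"ay":0,"az":0,"tx":-40,"ty":0,"tz":0,"grip":0},{"ax":0,"ay":0,"az":0,"tx":0,"ty":0,"tz":0,"grip":0},{"ax":0,"ay":0,"az":0,"tx":0,"ty":0,"tz":0,"grip":0}]'
python3 - <<'E'
from h import *
b=imaging.get_image("scene");cv2.imwrite("pics/s4.png",cv2.resize(b[90:260,210:410],None,fx=3.5,fy=3.5,interpolation=cv2.INTER_CUBIC))
a=imaging.get_image("top");cv2.imwrite("pics/t4.png",cv2.resize(a[95:195,175:295],None,fx=6,fy=6,interpolation=cv2.INTER_CUBIC))
E
```

```text
t: 12.25
ee_pos: [0.536, 0.0402, 0.128]
ee_rot: [1.0, -0.004, 0.002, -0.0]
wrist_force: [-0.1, 0.0, -1.2]
grip_width: 0.0724
grip_force: 0.0
t: 12.75
ee_pos: [0.4339, 0.0418, 0.1253]
ee_rot: [1.0, -0.004, -0.0, -0.0]
wrist_force: [0.1, -0.5, 0.3]
grip_width: 0.0001
grip_force: 0.0
```

View pics/s4.png

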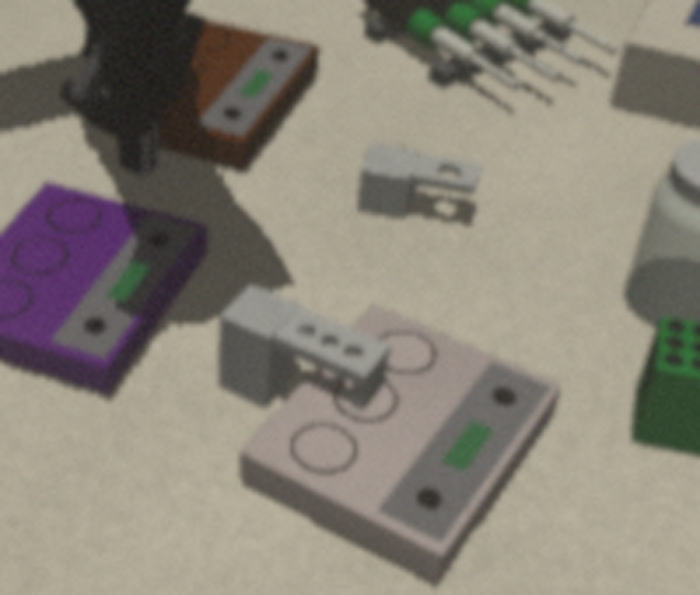

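The toe stands inside the middle ring (365,400), and the stand is level and square. Now the press on the arm's end.

```bash
python3 -m jog '[{"ax":0,"ay":0,"az":0,"tx":35,"ty":0,"tz":0,"grip":0},{"ax":0,"ay":0,"az":0,"tx":45,"ty":0,"tz":0,"grip":0},{"ax":0,"ay":0,"az":0,"tx":45,"ty":0,"tz":0,"grip":0},{"ax":0,"ay":0,"az":0,"tx":40,"ty":0,"tz":0,"grip":0},{"ax":0,"ay":0,"az":0,"tx":20,"ty":0,"tz":0,"grip":0}]'
python3 -m jog '[{"ax":0,"ay":0,"az":0,"tx":0,"ty":0,"tz":15,"grip":0},{"ax":0,"ay":0,"az":0,"tx":0,"ty":0,"tz":15,"grip":0},{"ax":0,"ay":0,"az":0,"tx":0,"ty":0,"tz":13,"grip":0},{"ax":0,"ay":0,"az":0,"tx":0,"ty":0,"tz":0,"grip":0},{"ax":0,"ay":0,"az":0,"tx":0,"ty":0,"tz":0,"grip":0}]'
```

```text
t: 13.35
ee_pos: [0.6235, 0.0395, 0.1246]
ee_rot: [1.0, -0.004, 0.001, 0.001]
wrist_force: [-1.0, 0.5, -0.5]
grip_width: -0.0002
grip_force: 0.0
t: 13.85
ee_pos: [0.6189, 0.0398, 0.0824]
ee_rot: [1.0, -0.004, -0.0, 0.0]
wrist_force: [0.1, 0.2, 0.2]
grip_width: 0.0001
grip_force: 0.0
```

```bash
python3 -m jog '[{"ax":0,"ay":0,"az":0,"tx":0,"ty":0,"tz":3,"grip":0},{"ax":0,"ay":0,"az":0,"tx":0,"ty":0,"tz":3,"grip":0},{"ax":0,"ay":0,"az":0,"tx":0,"ty":0,"tz":2,"grip":0},{"ax":0,"ay":0,"az":0,"tx":0,"ty":0,"tz":0,"grip":0},{"ax":0,"ay":0,"az":0,"tx":0,"ty":0,"tz":0,"grip":0}]'
python3 -m jog '[{"ax":0,"ay":0,"az":0,"tx":0,"ty":0,"tz":1,"grip":0},{"ax":0,"ay":0,"az":0,"tx":0,"ty":0,"tz":1,"grip":0},{"ax":0,"ay":0,"az":0,"tx":0,"ty":0,"tz":0,"grip":0},{"ax":0,"ay":0,"az":0,"tx":0,"ty":0,"tz":0,"grip":0}]'
```

```text
t: 14.35
ee_pos: [0.6196, 0.0397, 0.0747]
ee_rot: [1.0, -0.004, 0.0, 0.0]
wrist_force: [-0.3, -0.2, 0.4]
grip_width: -0.0002
grip_force: 0.0
t: 14.75
ee_pos: [0.6195, 0.0397, 0.0726]
ee_rot: [1.0, -0.004, -0.0, 0.0]
wrist_force: [0.0, -0.4, 0.3]
grip_width: -0.0003
grip_force: 0.0
```

```bash
python3 -m jog '[{"ax":0,"ay":0,"az":0,"tx":0,"ty":0,"tz":0.5,"grip":0},{"ax":0,"ay":0,"az":0,"tx":0,"ty":0,"tz":0.5,"grip":0},{"ax":0,"ay":0,"az":0,"tx":0,"ty":0,"tz":0.5,"grip":0},{"ax":0,"ay":0,"az":0,"tx":0,"ty":0,"tz":0,"grip":0},{"ax":0,"ay":0,"az":0,"tx":0,"ty":0,"tz":0,"grip":0}]'
```

```text
t: 15.25
ee_pos: [0.6195, 0.0397, 0.0711]
ee_rot: [1.0, -0.004, -0.0, 0.0]
wrist_force: [-1.8, -0.3, -0.2]
grip_width: -0.0
grip_force: 0.0
```

```bash
python3 -m jog '[{"ax":0,"ay":0,"az":0,"tx":0,"ty":0,"tz":0.4,"grip":0},{"ax":0,"ay":0,"az":0,"tx":0,"ty":0,"tz":0.4,"grip":0},{"ax":0,"ay":0,"az":0,"tx":0,"ty":0,"tz":0,"grip":0},{"ax":0,"ay":0,"az":0,"tx":0,"ty":0,"tz":0,"grip":0}]'
python3 -c "
from h import *
s=telemetry.get_state();print(s['wrist_force'],s['wrist_torque'])"
```

```text
t: 15.65
ee_pos: [0.6195, 0.0398, 0.0703]
ee_rot: [1.0, -0.004, -0.0, -0.0]
wrist_force: [0.6, 0.6, -0.3]
grip_width: -0.0
grip_force: 0.0
[ 0.5849014   0.59339709 -0.26200127] [ 0.01297866  0.03810685 -0.03335516]
```

Run:
```python
from h import *
b=imaging.get_image("scene");cv2.imwrite("pics/s5.png",cv2.resize(b[120:240,240:360],None,fx=5,fy=5,interpolation=cv2.INTER_CUBIC))
```

```text
(no output)
```

View pics/s5.png

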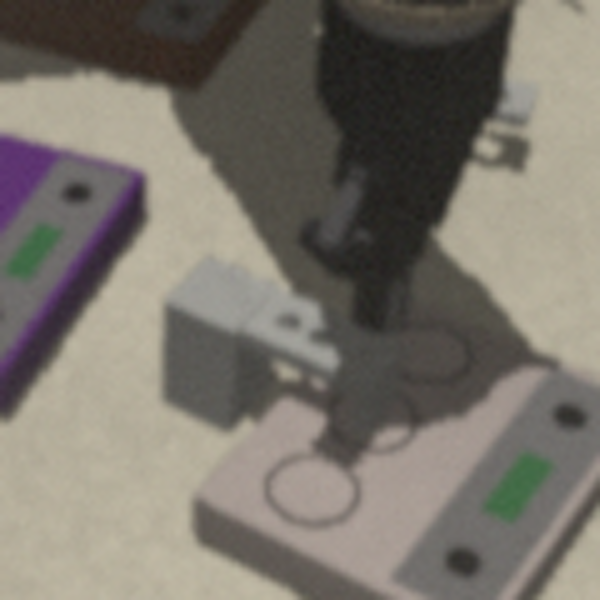

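Run:
```python
from h import *
for cam,f in(("scene",lambda p:((p-[240,120])*5)),("top",lambda p:p)):
    c=imaging.camera_info(cam);K=np.array([[c["fx"],0,c["cx"]],[0,c["fy"],c["cy"]],[0,0,1]]);T=np.linalg.inv(c["world_from_camera"])
    P=np.array([[.6195,.0398,.0703],[.6275,.0585,.072],[.6275,.0225,.072],[.5555,.0195,.072],[.5135,.0615,.072]])
    p=cv2.projectPoints(P,cv2.Rodrigues(T[:3,:3])[0],T[:3,3],K,c["dist_coeffs"])[0][:,0]
    print(cam,f(p).round(0).tolist())
# arm-end measured in scene s4 crop
m=lambda P:[((u+.5)/3.5-.5+210,(v+.5)/3.5-.5+90) for u,v in P]
print(w("scene",m([(387,345),(366,378),(250,287),(220,320),(267,338),(297,303)]),.072).round(4))
s=cv2.imread("pics/s5.png")[200:480,230:480];cv2.imwrite("pics/s6.png",cv2.resize(cv2.convertScaleAbs(s,alpha=1.8,beta=-40),None,fx=2,fy=2))
```

```text
scene [[370.0, 360.0], [404.0, 341.0], [367.0, 386.0], [231.0, 330.0], [204.0, 250.0]]
top [[231.0, 139.0], [225.0, 136.0], [238.0, 136.0], [238.0, 162.0], [222.0, 177.0]]
[[0.6263 0.0577 0.072 ]
 [0.6298 0.0221 0.072 ]
 [0.5175 0.0566 0.072 ]
 [0.5191 0.0156 0.072 ]
 [0.5557 0.0183 0.072 ]
 [0.554  0.0605 0.072 ]]
```

View pics/s6.png

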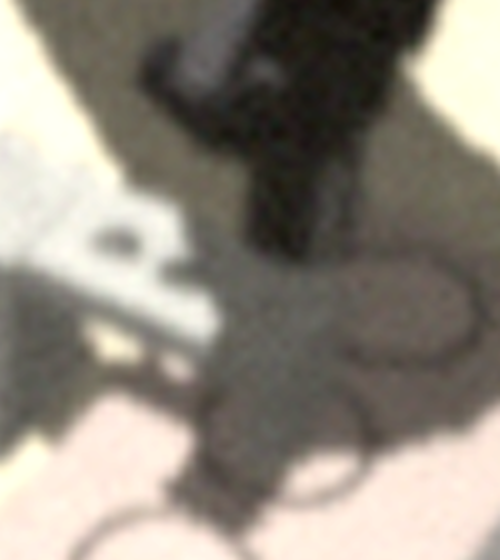

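The stand sits where expected. The fingertips, at (370,325), appear a little above the arm, so I'll keep descending in small, force-watched steps.

```bash
python3 -m jog '[{"ax":0,"ay":0,"az":0,"tx":0,"ty":0,"tz":0.6,"grip":0},{"ax":0,"ay":0,"az":0,"tx":0,"ty":0,"tz":0.6,"grip":0},{"ax":0,"ay":0,"az":0,"tx":0,"ty":0,"tz":0.6,"grip":0},{"ax":0,"ay":0,"az":0,"tx":0,"ty":0,"tz":0,"grip":0}]'
python3 -c "
from h import *
s=telemetry.get_state();print(s['wrist_force'],s['wrist_torque'])"
```

```text
t: 16.1
ee_pos: [0.6195, 0.0398, 0.0684]
ee_rot: [1.0, -0.004, -0.0, 0.0]
wrist_force: [-0.7, 0.4, -0.4]
grip_width: -0.0
grip_force: 0.0
[-0.66555099  0.37586793 -0.40045091] [-0.02034259 -0.02124705 -0.02664893]
```

```bash
python3 -m jog '[{"ax":0,"ay":0,"az":0,"tx":0,"ty":0,"tz":1,"grip":0},{"ax":0,"ay":0,"az":0,"tx":0,"ty":0,"tz":1,"grip":0},{"ax":0,"ay":0,"az":0,"tx":0,"ty":0,"tz":0,"grip":0}]'
python3 -m jog '[{"ax":0,"ay":0,"az":0,"tx":0,"ty":0,"tz":0.7,"grip":0},{"ax":0,"ay":0,"az":0,"tx":0,"ty":0,"tz":0.7,"grip":0},{"ax":0,"ay":0,"az":0,"tx":0,"ty":0,"tz":0,"grip":0}]'
```

```text
t: 16.4
ee_pos: [0.6194, 0.0398, 0.0663]
ee_rot: [1.0, -0.004, -0.0, 0.0]
wrist_force: [-0.4, 0.3, -0.8]
grip_width: -0.0
grip_force: 0.0
t: 16.7
ee_pos: [0.6195, 0.0397, 0.065]
ee_rot: [1.0, -0.004, -0.0, 0.0]
wrist_force: [0.2, 0.4, -0.4]
grip_width: 0.0
grip_force: 0.0
```

```bash
python3 -m jog '[{"ax":0,"ay":0,"az":0,"tx":0,"ty":0,"tz":1,"grip":0},{"ax":0,"ay":0,"az":0,"tx":0,"ty":0,"tz":1,"grip":0},{"ax":0,"ay":0,"az":0,"tx":0,"ty":0,"tz":0,"grip":0}]'
```

```text
t: 17.0
ee_pos: [0.6194, 0.0398, 0.0629]
ee_rot: [1.0, -0.004, -0.0, 0.0]
wrist_force: [-0.0, -1.0, -0.5]
grip_width: 0.0003
grip_force: 0.0
```

```bash
python3 -m jog '[{"ax":0,"ay":0,"az":0,"tx":0,"ty":0,"tz":1,"grip":0},{"ax":0,"ay":0,"az":0,"tx":0,"ty":0,"tz":1,"grip":0},{"ax":0,"ay":0,"az":0,"tx":0,"ty":0,"tz":0,"grip":0}]'
python3 - <<'E'
from h import *
b=imaging.get_image("scene");s=b[150:210,280:340];cv2.imwrite("pics/s7.png",cv2.resize(cv2.convertScaleAbs(s,alpha=1.8,beta=-40),None,fx=9,fy=9,interpolation=cv2.INTER_CUBIC))
E
```

```text
t: 17.3
ee_pos: [0.6194, 0.0398, 0.0609]
ee_rot: [1.0, -0.004, -0.0, 0.0]
wrist_force: [-0.6, 0.3, -0.2]
grip_width: 0.0003
grip_force: 0.0
```

View pics/s7.png

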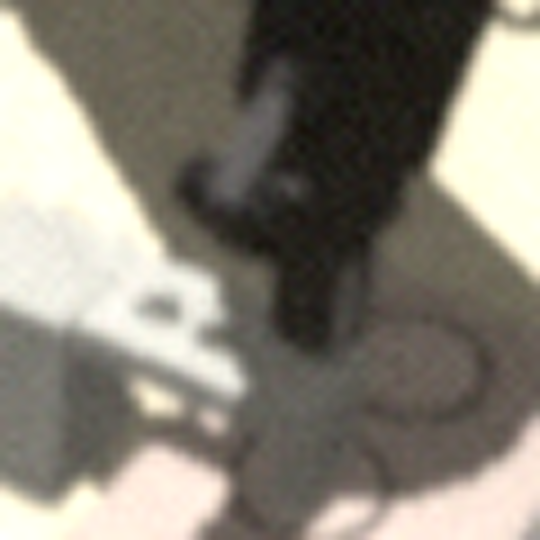

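That view shows the tips at full-frame pixel (314,189), over the arm's end and a few mm above it. It was also one picture more than the limit of 10, so I'll view no more and go by force from here.

```bash
python3 -m jog '[{"ax":0,"ay":0,"az":0,"tx":0,"ty":0,"tz":1,"grip":0},{"ax":0,"ay":0,"az":0,"tx":0,"ty":0,"tz":1,"grip":0},{"ax":0,"ay":0,"az":0,"tx":0,"ty":0,"tz":0,"grip":0}]'
```

```text
t: 17.65
ee_pos: [0.6194, 0.0397, 0.0589]
ee_rot: [1.0, -0.004, -0.0, 0.0]
wrist_force: [-0.6, -0.2, 0.9]
grip_width: -0.0001
grip_force: 0.0
```

```bash
python3 -m jog '[{"ax":0,"ay":0,"az":0,"tx":0,"ty":0,"tz":1,"grip":0},{"ax":0,"ay":0,"az":0,"tx":0,"ty":0,"tz":0,"grip":0}]'
python3 -m jog '[{"ax":0,"ay":0,"az":0,"tx":0,"ty":0,"tz":0.7,"grip":0},{"ax":0,"ay":0,"az":0,"tx":0,"ty":0,"tz":0,"grip":0}]'
```

```text
t: 17.85
ee_pos: [0.6194, 0.0398, 0.058]
ee_rot: [1.0, -0.004, -0.0, 0.0]
wrist_force: [0.0, 0.1, -0.5]
grip_width: -0.0
grip_force: 0.0
t: 18.05
ee_pos: [0.6195, 0.0397, 0.0574]
ee_rot: [1.0, -0.004, -0.0, -0.0]
wrist_force: [-0.6, 0.8, 1.1]
grip_width: -0.0001
grip_force: 0.0
```

```bash
python3 -m jog '[{"ax":0,"ay":0,"az":0,"tx":0,"ty":0,"tz":0.7,"grip":0},{"ax":0,"ay":0,"az":0,"tx":0,"ty":0,"tz":0,"grip":0}]'
python3 -m jog '[{"ax":0,"ay":0,"az":0,"tx":0,"ty":0,"tz":0.7,"grip":0},{"ax":0,"ay":0,"az":0,"tx":0,"ty":0,"tz":0,"grip":0}]'
```

```text
t: 18.25
ee_pos: [0.6195, 0.0398, 0.0566]
ee_rot: [1.0, -0.004, -0.0, 0.0]
wrist_force: [-0.0, 0.2, -0.2]
grip_width: 0.0
grip_force: 0.0
t: 18.45
ee_pos: [0.6195, 0.0398, 0.0559]
ee_rot: [1.0, -0.004, -0.0, 0.0]
wrist_force: [-0.1, 0.5, -0.2]
grip_width: 0.0004
grip_force: 0.0
```

```bash
python3 -m jog '[{"ax":0,"ay":0,"az":0,"tx":0,"ty":0,"tz":0.7,"grip":0},{"ax":0,"ay":0,"az":0,"tx":0,"ty":0,"tz":0,"grip":0}]'
python3 -m jog '[{"ax":0,"ay":0,"az":0,"tx":0,"ty":0,"tz":0.7,"grip":0},{"ax":0,"ay":0,"az":0,"tx":0,"ty":0,"tz":0,"grip":0}]'
python3 -m jog '[{"ax":0,"ay":0,"az":0,"tx":0,"ty":0,"tz":0.6,"grip":0},{"ax":0,"ay":0,"az":0,"tx":0,"ty":0,"tz":0,"grip":0}]'
```

```text
t: 18.65
ee_pos: [0.6195, 0.0397, 0.0552]
ee_rot: [1.0, -0.004, -0.0, 0.0]
wrist_force: [-0.3, 0.6, 0.3]
grip_width: -0.0001
grip_force: 0.0
t: 18.85
ee_pos: [0.6195, 0.0397, 0.0545]
ee_rot: [1.0, -0.004, -0.0, 0.0]
wrist_force: [-0.0, -0.8, -0.5]
grip_width: -0.0003
grip_force: 0.0
t: 19.05
ee_pos: [0.6195, 0.0398, 0.0539]
ee_rot: [1.0, -0.004, -0.0, -0.0]
wrist_force: [0.8, -0.8, -0.2]
grip_width: 0.0002
grip_force: 0.0
```

Run:
```python
from h import *
b=cv2.cvtColor(imaging.get_image("scene"),6).astype(int)
print("cols",list(range(306,326,2)))
for r in range(178,204): print(r,b[r,306:326:2].tolist())
c=imaging.camera_info("scene");K=np.array([[c["fx"],0,c["cx"]],[0,c["fy"],c["cy"]],[0,0,1]]);T=np.linalg.inv(c["world_from_camera"])
P=np.array([[.6195,.0398,z] for z in(.054,.062,.072,.08,.09)])
print(cv2.projectPoints(P,cv2.Rodrigues(T[:3,:3])[0],T[:3,3],K,c["dist_coeffs"])[0][:,0].round(1).tolist())
```

```text
cols [306, 308, 310, 312, 314, 316, 318, 320, 322, 324]
178 [43, 46, 38, 41, 38, 37, 40, 40, 64, 80]
179 [44, 42, 39, 44, 36, 41, 39, 47, 70, 74]
180 [57, 46, 39, 36, 40, 40, 40, 51, 73, 75]
181 [68, 58, 47, 38, 41, 45, 49, 52, 69, 75]
182 [76, 74, 50, 41, 39, 46, 56, 56, 69, 72]
183 [74, 75, 54, 38, 39, 42, 61, 57, 70, 72]
184 [75, 74, 52, 44, 40, 42, 58, 57, 66, 65]
185 [74, 73, 49, 40, 44, 46, 56, 60, 64, 66]
186 [73, 71, 53, 40, 41, 45, 60, 58, 70, 73]
187 [71, 74, 51, 43, 42, 48, 58, 62, 72, 76]
188 [74, 74, 52, 44, 35, 51, 59, 65, 75, 78]
189 [89, 73, 57, 45, 43, 48, 60, 67, 73, 77]
190 [109, 73, 67, 54, 44, 50, 63, 69, 75, 75]
191 [127, 80, 74, 64, 61, 61, 67, 72, 73, 76]
192 [140, 89, 78, 73, 68, 69, 70, 71, 74, 77]
193 [130, 93, 77, 77, 75, 73, 71, 70, 75, 75]
194 [98, 79, 71, 80, 77, 75, 70, 65, 69, 73]
195 [78, 74, 74, 72, 74, 73, 69, 64, 64, 69]
196 [79, 75, 77, 74, 75, 74, 68, 72, 67, 66]
197 [75, 75, 73, 73, 75, 71, 67, 72, 74, 68]
198 [70, 70, 73, 74, 72, 71, 70, 67, 73, 74]
199 [68, 69, 77, 73, 69, 70, 70, 65, 74, 76]
200 [63, 71, 77, 75, 76, 69, 71, 67, 66, 72]
201 [62, 77, 74, 75, 73, 71, 75, 72, 64, 76]
202 [68, 76, 74, 76, 75, 68, 74, 75, 66, 71]
203 [77, 74, 73, 74, 73, 75, 75, 78, 65, 71]
[[313.3, 196.9], [313.6, 194.5], [314.0, 191.5], [314.3, 189.0], [314.7, 185.8]]
```

```bash
python3 -m jog '[{"ax":0,"ay":0,"az":0,"tx":0,"ty":0,"tz":0.6,"grip":0},{"ax":0,"ay":0,"az":0,"tx":0,"ty":0,"tz":0,"grip":0}]'
python3 -m jog '[{"ax":0,"ay":0,"az":0,"tx":0,"ty":0,"tz":0.6,"grip":0},{"ax":0,"ay":0,"az":0,"tx":0,"ty":0,"tz":0,"grip":0}]'
python3 -m jog '[{"ax":0,"ay":0,"az":0,"tx":0,"ty":0,"tz":0.6,"grip":0},{"ax":0,"ay":0,"az":0,"tx":0,"ty":0,"tz":0,"grip":0}]'
```

```text
t: 19.3
ee_pos: [0.6195, 0.0398, 0.0533]
ee_rot: [1.0, -0.004, -0.0, -0.0]
wrist_force: [0.2, -0.1, -0.1]
grip_width: -0.0003
grip_force: 0.0
t: 19.5
ee_pos: [0.6195, 0.0397, 0.0527]
ee_rot: [1.0, -0.004, -0.0, 0.0]
wrist_force: [0.1, -0.8, 0.2]
grip_width: 0.0
grip_force: 0.0
t: 19.7
ee_pos: [0.6195, 0.0397, 0.0521]
ee_rot: [1.0, -0.004, -0.0, 0.0]
wrist_force: [-0.5, -0.0, 0.4]
grip_width: -0.0002
grip_force: 0.0
```

```bash
python3 -m jog '[{"ax":0,"ay":0,"az":0,"tx":0,"ty":0,"tz":0.8,"grip":0},{"ax":0,"ay":0,"az":0,"tx":0,"ty":0,"tz":0,"grip":0}]'
python3 -m jog '[{"ax":0,"ay":0,"az":0,"tx":0,"ty":0,"tz":0.8,"grip":0},{"ax":0,"ay":0,"az":0,"tx":0,"ty":0,"tz":0,"grip":0}]'
python3 - <<'E'
from h import *
# joint-based consistency: compare TCP with the image of the gripper from the top: dark outline centre
a=imaging.get_image("top");cv2.imwrite("pics/t8.png",a)
g=cv2.cvtColor(a,6).astype(int)
for r in range(120,182,2): print(r,g[r,214:250:2].tolist())
E
```

```text
t: 19.9
ee_pos: [0.6194, 0.0397, 0.0513]
ee_rot: [1.0, -0.004, -0.0, -0.0]
wrist_force: [0.9, 0.1, 0.2]
grip_width: -0.0001
grip_force: 0.0
t: 20.1
ee_pos: [0.6194, 0.0398, 0.0505]
ee_rot: [1.0, -0.004, -0.0, -0.0]
wrist_force: [-0.2, 0.4, 0.2]
grip_width: -0.0001
grip_force: 0.0
120 [63, 60, 61, 82, 83, 50, 33, 33, 39, 41, 23, 20, 21, 26, 35, 80, 137, 138]
122 [61, 56, 62, 81, 72, 33, 34, 34, 46, 29, 17, 20, 28, 33, 36, 82, 141, 144]
124 [58, 55, 62, 77, 42, 32, 34, 36, 46, 24, 22, 25, 31, 33, 43, 119, 207, 208]
126 [54, 53, 62, 65, 33, 33, 34, 36, 36, 22, 21, 28, 32, 32, 54, 126, 209, 209]
128 [54, 48, 63, 40, 34, 34, 33, 35, 33, 30, 28, 30, 34, 39, 66, 48, 132, 114]
130 [48, 49, 56, 33, 35, 34, 35, 33, 35, 36, 27, 31, 38, 60, 66, 63, 77, 66]
132 [46, 44, 40, 34, 34, 34, 34, 31, 33, 27, 29, 37, 55, 78, 32, 39, 69, 75]
134 [41, 40, 33, 34, 33, 35, 34, 30, 26, 31, 39, 61, 56, 36, 17, 25, 56, 38]
136 [37, 39, 35, 35, 35, 33, 32, 28, 32, 59, 63, 70, 32, 17, 40, 32, 81, 27]
138 [37, 35, 34, 33, 36, 37, 40, 44, 51, 65, 54, 20, 16, 17, 21, 23, 56, 102]
140 [40, 33, 34, 35, 27, 32, 36, 30,
[... 1157 characters left out ...]
18, 220, 215, 160, 214, 217, 215, 212, 216]
168 [216, 217, 217, 194, 146, 216, 212, 213, 217, 219, 219, 216, 157, 216, 218, 215, 213, 217]
170 [214, 214, 216, 191, 148, 213, 212, 218, 219, 220, 220, 207, 151, 215, 214, 212, 213, 216]
172 [217, 212, 218, 149, 150, 212, 216, 219, 219, 220, 220, 206, 150, 216, 212, 215, 217, 217]
174 [220, 216, 216, 114, 148, 214, 218, 219, 220, 220, 222, 202, 150, 217, 211, 212, 215, 213]
176 [221, 219, 220, 116, 149, 216, 216, 217, 218, 220, 219, 199, 159, 216, 213, 206, 210, 214]
178 [219, 218, 216, 115, 97, 82, 82, 83, 84, 89, 96, 96, 154, 214, 214, 213, 214, 209]
180 [217, 220, 220, 192, 187, 181, 183, 168, 150, 152, 153, 147, 192, 217, 215, 213, 209, 210]
```

```bash
python3 -m jog '[{"ax":0,"ay":0,"az":0,"tx":0,"ty":0,"tz":0.8,"grip":0},{"ax":0,"ay":0,"az":0,"tx":0,"ty":0,"tz":0.8,"grip":0}]'
python3 -m jog '[{"ax":0,"ay":0,"az":0,"tx":0,"ty":0,"tz":0,"grip":0}]'
```

```text
t: 20.35
ee_pos: [0.6195, 0.0398, 0.049]
ee_rot: [1.0, -0.004, 0.0, -0.0]
wrist_force: [0.1, 0.3, 0.6]
grip_width: -0.0001
grip_force: 0.0
t: 20.45
ee_pos: [0.6194, 0.0398, 0.0489]
ee_rot: [1.0, -0.004, -0.0, -0.0]
wrist_force: [-0.1, 0.2, 0.6]
grip_width: 0.0001
grip_force: 0.0
```

```bash
python3 -m jog '[{"ax":0,"ay":0,"az":0,"tx":0,"ty":0,"tz":0.8,"grip":0},{"ax":0,"ay":0,"az":0,"tx":0,"ty":0,"tz":0.8,"grip":0},{"ax":0,"ay":0,"az":0,"tx":0,"ty":0,"tz":0,"grip":0}]'
```

```text
t: 20.75
ee_pos: [0.6194, 0.0397, 0.0473]
ee_rot: [1.0, -0.004, -0.0, 0.0]
wrist_force: [-1.6, -0.1, -0.3]
grip_width: 0.0002
grip_force: 0.0
```

Run:
```python
from h import *
c=imaging.camera_info("scene");K=np.array([[c["fx"],0,c["cx"]],[0,c["fy"],c["cy"]],[0,0,1]]);T=np.linalg.inv(c["world_from_camera"])
P=np.array([[.4339,.0418,.1253],[.4339,.0418,.1453],[.6194,.0397,.0473],[.6194,.0397,.0673],[.6194,.0397,.072]])
p=cv2.projectPoints(P,cv2.Rodrigues(T[:3,:3])[0],T[:3,3],K,c["dist_coeffs"])[0][:,0]
print(p.round(1).tolist(), ((p[:2]-[210,90])*3.5).round(0).tolist())
b=cv2.cvtColor(cv2.imread("pics/s4.png"),6).astype(int)
for r in range(120,200,5): print(r,b[r,110:175:5].tolist())
b=cv2.cvtColor(imaging.get_image("scene"),6).astype(int)
for r in range(186,202): print(r,b[r,306:326:2].tolist())
```

```text
[[249.7, 146.1], [249.4, 139.4], [313.0, 198.9], [313.7, 192.9], [313.9, 191.5]] [[139.0, 196.0], [138.0, 173.0]]
120 [34, 38, 32, 35, 36, 36, 36, 33, 38, 38, 37, 36, 40]
125 [35, 35, 35, 36, 36, 35, 35, 37, 38, 47, 38, 39, 39]
130 [36, 37, 36, 38, 37, 35, 36, 36, 43, 49, 41, 41, 41]
135 [63, 51, 36, 35, 37, 34, 41, 48, 48, 53, 43, 37, 37]
140 [73, 65, 42, 38, 36, 35, 46, 56, 51, 48, 43, 41, 37]
145 [77, 68, 46, 35, 33, 35, 42, 54, 49, 50, 45, 45, 43]
150 [76, 68, 48, 35, 35, 36, 40, 57, 48, 53, 60, 59, 53]
155 [71, 72, 48, 40, 34, 36, 43, 55, 51, 56, 68, 73, 68]
160 [75, 70, 51, 34, 38, 35, 45, 53, 48, 52, 70, 74, 72]
165 [77, 75, 58, 43, 37, 37, 42, 58, 50, 56, 69, 69, 74]
170 [83, 74, 73, 64, 57, 45, 49, 55, 58, 68, 73, 73, 74]
175 [112, 79, 75, 75, 72, 64, 62, 66, 69, 71, 75, 74, 75]
180 [145, 94, 77, 75, 76, 74, 70, 72, 74, 74, 72, 73, 72]
185 [160, 118, 79, 75, 74, 74, 74, 76, 73, 75, 73, 74, 72]
190 [164, 133, 81, 75, 73, 75, 75, 74, 72, 74, 75, 75, 74]
195 [152, 140, 109, 74, 73, 74, 75, 75, 76, 73, 74, 76, 75]
186 [75, 77, 50, 42, 41, 48, 62, 59, 73, 74]
187 [69, 70, 49, 44, 43, 48, 56, 63, 75, 74]
188 [74, 74, 46, 43, 38, 47, 62, 64, 74, 76]
189 [78, 74, 47, 40, 43, 50, 59, 62, 75, 76]
190 [83, 70, 50, 42, 41, 52, 60, 64, 76, 78]
191 [97, 75, 57, 48, 43, 58, 56, 67, 72, 75]
192 [122, 89, 66, 52, 45, 59, 63, 70, 75, 74]
193 [126, 90, 76, 67, 57, 61, 68, 71, 74, 76]
194 [97, 80, 77, 73, 69, 67, 67, 66, 69, 74]
195 [82, 76, 72, 76, 76, 71, 70, 65, 63, 65]
196 [77, 74, 75, 80, 76, 69, 68, 68, 67, 67]
197 [82, 73, 74, 75, 78, 71, 66, 70, 73, 70]
198 [76, 70, 77, 73, 73, 69, 70, 70, 73, 75]
199 [69, 68, 76, 76, 72, 70, 69, 66, 74, 73]
200 [63, 71, 75, 73, 73, 71, 70, 67, 67, 72]
201 [64, 75, 76, 73, 72, 69, 74, 73, 65, 73]
```

```bash
python3 -m jog '[{"ax":0,"ay":0,"az":0,"tx":0,"ty":0,"tz":0.8,"grip":0},{"ax":0,"ay":0,"az":0,"tx":0,"ty":0,"tz":0.8,"grip":0},{"ax":0,"ay":0,"az":0,"tx":0,"ty":0,"tz":0,"grip":0}]'
```

```text
t: 21.1
ee_pos: [0.6196, 0.0397, 0.0465]
ee_rot: [1.0, -0.004, 0.0, -0.0]
wrist_force: [-2.7, 0.1, 7.5]
grip_width: 0.0005
grip_force: 3.9
```

```bash
python3 -m jog '[{"ax":0,"ay":0,"az":0,"tx":0,"ty":0,"tz":0.8,"grip":0},{"ax":0,"ay":0,"az":0,"tx":0,"ty":0,"tz":0.8,"grip":0},{"ax":0,"ay":0,"az":0,"tx":0,"ty":0,"tz":0,"grip":0}]'
```

```text
t: 21.4
ee_pos: [0.6197, 0.0396, 0.0463]
ee_rot: [1.0, -0.004, 0.001, -0.001]
wrist_force: [-7.2, 2.2, 23.4]
grip_width: -0.0001
grip_force: 11.6
```

```bash
python3 -m jog '[{"ax":0,"ay":0,"az":0,"tx":0,"ty":0,"tz":0.8,"grip":0},{"ax":0,"ay":0,"az":0,"tx":0,"ty":0,"tz":0.8,"grip":0},{"ax":0,"ay":0,"az":0,"tx":0,"ty":0,"tz":0,"grip":0}]'
```

```text
t: 21.7
ee_pos: [0.62, 0.0395, 0.0462]
ee_rot: [1.0, -0.005, 0.001, -0.001]
wrist_force: [-10.9, 2.6, 39.1]
grip_width: 0.0004
grip_force: 19.1
```

Contact is clear, with the tips bearing on the arm and the stand not yielding. Easing off and backing away.

```bash
python3 -m jog '[{"ax":0,"ay":0,"az":0,"tx":0,"ty":0,"tz":-1.5,"grip":0},{"ax":0,"ay":0,"az":0,"tx":0,"ty":0,"tz":-1.5,"grip":0},{"ax":0,"ay":0,"az":0,"tx":0,"ty":0,"tz":-3,"grip":0},{"ax":0,"ay":0,"az":0,"tx":0,"ty":0,"tz":-15,"grip":0},{"ax":0,"ay":0,"az":0,"tx":0,"ty":0,"tz":-25,"grip":0}]'
python3 -m jog '[{"ax":0,"ay":0,"az":0,"tx":0,"ty":0,"tz":-25,"grip":0},{"ax":0,"ay":0,"az":0,"tx":-40,"ty":0,"tz":-10,"grip":0},{"ax":0,"ay":0,"az":0,"tx":-45,"ty":0,"tz":0,"grip":0},{"ax":0,"ay":0,"az":0,"tx":-45,"ty":0,"tz":0,"grip":0},{"ax":0,"ay":0,"az":0,"tx":-45,"ty":0,"tz":0,"grip":0}]'
python3 -m jog '[{"ax":0,"ay":0,"az":0,"tx":0,"ty":0,"tz":0,"grip":0},{"ax":0,"ay":0,"az":0,"tx":0,"ty":0,"tz":0,"grip":0},{"ax":0,"ay":0,"az":0,"tx":0,"ty":0,"tz":0,"grip":0}]'
python3 - <<'E'
from h import *
b=imaging.get_image("scene");n=cv2.resize(b[90:260,210:410],None,fx=3.5,fy=3.5,interpolation=cv2.INTER_CUBIC)
o=cv2.imread("pics/s4.png");f=lambda i:cv2.cvtColor(i,6)[270:420,210:400].astype(np.float32)
print("shift px/3.5",cv2.phaseCorrelate(f(o),f(n)))
for l in("stand_mid","stand_toe","ring"):print(l,[(np.round(d["centre"],3).tolist(),round(d["confidence"],2)) for d in imaging.spot_in("scene",l)])
E
```

```text
t: 22.2
ee_pos: [0.6186, 0.0397, 0.0884]
ee_rot: [1.0, -0.004, -0.001, 0.0]
wrist_force: [0.4, 1.0, 1.0]
grip_width: 0.0001
grip_force: 0.0
t: 22.7
ee_pos: [0.4429, 0.041, 0.1242]
ee_rot: [1.0, -0.004, 0.0, -0.0]
wrist_force: [0.4, 0.4, -0.0]
grip_width: 0.0002
grip_force: 0.0
t: 23.0
ee_pos: [0.4462, 0.0413, 0.1243]
ee_rot: [1.0, -0.004, 0.001, 0.0]
wrist_force: [0.8, -0.6, -0.0]
grip_width: 0.0
grip_force: 0.0
shift px/3.5 ((-0.21793481716456142, -0.09501295426407808), 0.5425323123402066)
stand_mid [([0.495, -0.407, 0.074], 0.96), ([0.556, 0.027, 0.064], 0.85)]
stand_toe [([0.43, -0.245, 0.07], 0.76), ([0.493, -0.406, 0.071], 0.68), ([0.557, 0.03, 0.066], 0.64)]
ring [([0.344, 0.323, 0.035], 0.86), ([0.377, 0.018, 0.036], 0.68), ([0.668, 0.013, 0.032], 0.56)]
```

The press didn't move the stand: the image shift before and after is under 0.3 px in the 3.5× crop. The arm is clear, so I'm handing in.

```bash
python3 -c "
from bench import workorder
print(workorder.sign_off())"
```

```text
the job is handed in; nothing more can be done
None
```

The tall stand is set astride the plate's front edge with its toe in the middle ring, let go, pressed on the arm end (up to about 39 N, no movement) and left standing; the job is handed in with no verdict shown, the press came at a TCP reading 25 mm lower than expected (so if that reading is true, the judge's grasp-height check may fail), and I viewed 11 pictures instead of 10.

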